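Fish the scrubbing brush out from under the drainer tray

TASK

The long-handled scrubbing brush has slipped down into the soak tub with its head under the drainer tray, and it is too long to come up level. Tilt it and draw it out diagonally, handle first, through the open end of the tub, without shifting the tray, the jar and soap standing on it or the bottle beside the tub. Finish still holding it, quite still, handle end up and the head's end over the open part of the tub a good 3 cm or more above the rim, touching nothing, so that it drips back into the tub.

Things in the scene. Friction and masses are not known exactly. Their poses are not given: they have to be found in the camera images.
- tub: Grey plastic soak tub, open on top, fixed. Inside 440 (own x) x 250 (own y) mm, walls and floor 5 mm thick, rim 140 mm above the bench, with a 12 mm flange round its outside (35 mm at the end grips). Origin: centre of the underside, on the bench, z up. The tray covers the -x part; open part: x from +10 to +220 mm, y within 125 mm.
- tray: White slatted plastic drainer tray, loose, 242 (own x) x 280 (own y) x 8 mm, 0.7 kg, lying on the tub's rim, 14 mm lips inside the tub's walls (none at the free edge). Origin: middle of its underside, at x -111, y 0, z 140 mm of the tub, axes as the tub's; free edge at tub x = +10 mm. Not to be moved.
- brush: Wooden scrubbing brush, 350 mm long, about 0.11 kg, lying bristles down on the tub's floor, head under the tray, handle towards the open +x end, within 6 degrees of the tub's x. Origin: middle of its length, at bristle-tip level; own +x towards the handle end, z up. Head: x -175 to -80 mm, 52 mm wide, 37 mm high. Balances near x = -50 mm.
- brush_toe (a point): Point on the brush at the outer end of its head, x = -175 mm, y = 0, at bristle-tip level (z = 0): the point that has to be over the open part of the tub at the end.
- brush_grip (a point): Middle of the handle bar at x = +100 mm, z = 17 mm of the brush, 275 mm from the toe: a good place to grip. The handle is a straight bar, x -85 to +175 mm, 24 mm wide (along own y, flat sides) and 20 mm thick; its middle is 29 mm high at the head, falling to 12 mm at its end.
- brush_butt (a point): Point at the free end of the brush's handle, x = +175 mm, y = 0, z = 11.5 mm of the brush.
- jar: Closed jar, 64 mm across, 75 mm high, standing on the tray about 60 mm from the tray's end away from the open part. Bystander. Origin: centre of its underside.
- soap: Cake of soap, 85 x 55 x 28 mm, lying on the tray beside the jar. Bystander. Origin: centre of its underside.
- bottle: Detergent bottle, 72 mm across, 200 mm high, standing on the bench beyond the tub's covered (-x) end. Bystander. Origin: centre of its underside.

How it is judged:
On the way:
1. the handle end is up out of the tub, above its rim, while the head is still down inside under the tray (z of brush_butt in the frame of tub above 0.145 m and z of brush_toe in the frame of tub below 0.13 m and x of brush_toe in the frame of tub below 0.01 m), for 0.1 s.
At the end, for the whole second after the job is handed in: The gripper holds the brush still, handle end 7 degrees or more above level, the head's outer end over the open part of the tub and over 20 mm above the rim, touching no other thing; the tray has moved under 12 mm, jar, soap and bottle under 20 mm (z of brush_toe in the frame of tub above 0.16 m and x of brush_toe in the frame of tub between 0.01 and 0.22 m and y of brush_toe in the frame of tub between -0.125 and 0.125 m and angle between brush's own x axis and vertical below 1.45 rad and contact force between brush and the fingers above 1 N and linear speed of brush below 0.03 m/s and angular speed of brush below 0.2 rad/s and contact force between brush and tub below 0.2 N and contact force between brush and tray below 0.2 N and contact force between brush and jar below 0.2 N and contact force between brush and soap below 0.2 N and contact force between brush and bottle below 0.2 N and distance of tray from where it was at the start of the episode below 0.012 m and distance of each of jar, soap, bottle from where it was at the start of the episode below 0.02 m); the arm keeps its last pose, push and grip.
It fails at once if the drainer tray is shifted, lifted or tipped (distance of tray from where it was at the start of the episode above 0.015 m or angle between tray's own z axis and vertical above 0.1 rad).
It fails at once if the jar, soap or bottle is knocked or pushed (distance of any of jar, soap, bottle from where it was at the start of the episode above 0.025 m).
It also fails if it takes over 45 s, if anything falls off the work surface, if the arm or the gripper's body presses on something with over 40 N, if the wrist force passes 120 N, or if a joint passes its speed limit or range.

ROBOT

A 6-joint arm with a two-finger parallel gripper is mounted at the origin on the work surface. World frame = base frame: x ahead of the robot, y to its left, z up, the work surface at z = 0. Lengths are in m, angles in rad, forces in N, time in s.
With the tool pointing down it reaches from about 0.35 to 0.975 m from the base axis. Payload 4.9 kg.
Tool frame: the origin (TCP) lies on the centre line of the jaws, within the pads' length; the fingertips stand 22 mm ahead of it and the grasp point (between the pads) lies 3 mm ahead of it (manip.tcp_to_tips is the distance from the TCP to the fingertips, in m); z points along the fingers, x is the direction in which the jaws open and shut, and the axes are right-handed (so a half turn about z gives the same grasp; the last joint's range is limited). The gripper opens to 85 mm and grips with 20 to 120 N. Pads are 22 mm wide; open, the fingers measure 114 mm over their backs; the gripper's body (76 mm by 85 mm) begins 54 mm behind the grasp point. The pads swing forward as they close: fully open they stand 13 mm farther back than shut.
Start: joints at [1.08, 0.053, 1.613, -0, 1.476, -0.119], TCP at [0.227, 0.582, 0.253] pointing down, gripper open.
Joint ranges: [-3.01, 3.01], [-1.01, 2.22], [0.06, 2.58], [-1.02, 4.17], [0.09, 2.62], [-3.14, 3.14]. Speed limits (rad/s): [2.57, 2.57, 3.14, 3.14, 3.14, 3.14].

INTERFACE

Orientations are given as a unit quaternion [w, x, y, z].
In Python, from plant import manip gives the robot as it stands.
- The arm moves only by the shell command python3 -m pendant 'ROWS'. ROWS is a JSON object of lists of equal length, an entry for each row: "linear": the shift along the tool's x, y, z in cm, a list of three; "rotation": the turn, a rotation vector about the tool's x, y, z in degrees, a list of three; "grip": the closure, from 0 (fully open) to 1 (shut). A call has exactly 10 rows; each row is the pose to reach, as a shift and turn from the pose commanded when the call began, along the tool's axes at that moment; what a row does not reach only later rows make up. A row lasts 1/12 s, in which the tool goes at most 41.7 mm and 7.16 degrees, less where a joint would pass 70% of its speed; a pose out of reach is approached as far as the arm can. A call with a gripper value outside its range is refused whole. The fingers move at their own pace and stop on an object; the grip force is fixed at half the most. Time passes only in rows, so rows that repeat a pose let the fingers close, or fill a call up. It gives the time, the measured TCP pose, the force and the opening at its end, in the units of the state.
- manip.state(): the state, without advancing time (a new reading comes with each control period).
- manip.grab_frame(name): name is "scene" or "top" or "wrist"; returns the picture (384x512x3 uint8, red, green, blue); there is no depth.
- manip.calibration(name): a dict with "fx", "fy", "cx", "cy" (pixels), "cam_to_world" (4x4, takes a point from camera to world coordinates). Camera axes: x right, y up, looking along -z (the intrinsics and any distortion apply to the point x, -y, -z); pixel columns grow to the right and rows downward; lengths in m; the calibration is good to about 2 mm. A picture is of the moment at which its call begins: read the wrist's pose just before it. calibration takes no time and is no camera call; for the wrist camera it gives the pose at the moment of the call.
- manip.job_done(): hands the job in, once; it reports no verdict.
The state is a dict: "time": time; "joint_pos": joint angles; "joint_vel": joint speeds; "joint_efforts": joint torques, N m; "tool_pos": TCP position; "tool_rot": TCP orientation; "contact_force": force on the tool from outside, world axes, zero at the start; "ft_torque": the same for the moment, N m; "gripper_width": opening from 0.0 (shut) to 1.0 (fully open).
Only numpy, scipy, OpenCV 4.12 (cv2) and the standard library are available. Lean on these libraries where they do the work, as an engineer would, in place of code of your own. Each camera call takes 0.05 s, during which the arm holds its last target. There are 200 camera calls.

## Working session

There is one attempt and no reset: what is moved stays moved. The work goes in short steps, Python scripts to look and compute and a shell command to move; the robot and the scene stay as the last step left them, time stands still between calls to the robot, and variables do not carry over. Pictures are saved under pics/ and viewed, about 8 in all and at most 12, crops included, and the job is handed in when it is done.

```bash
mkdir -p pics; ls
python3 - <<'E'
from plant import manip
import cv2,numpy as np
for n in("scene","top"):
    f=manip.grab_frame(n); cv2.imwrite(f"pics/{n}0.png",f[:,:,::-1])
    c=manip.calibration(n); print(n,c["fx"],c["fy"],c["cx"],c["cy"],{k:v for k,v in c.items() if k not in("fx","fy","cx","cy","cam_to_world")}); print(np.round(c["cam_to_world"],4).tolist())
s=manip.state(); print(s)
E
```

```text
pics
scene 366.87677502893547 366.87677502893547 259.33140000216133 199.87866041700732 {}
[[-0.626, 0.5142, -0.5863, 0.05], [-0.7796, -0.4302, 0.4551, 0.221], [-0.0182, 0.742, 0.6701, 0.6115], [0.0, 0.0, 0.0, 1.0]]
top 352.1994850827434 352.1994850827434 257.63379406140626 192.88080214497657 {}
[[0.0241, 0.9889, -0.1468, 0.3678], [-0.9996, 0.0258, 0.0093, -0.1034], [0.013, 0.1465, 0.9891, 0.9787], [0.0, 0.0, 0.0, 1.0]]
{'time': 0.1, 'joint_pos': array([ 1.07999402e+00,  5.32863681e-02,  1.61416136e+00, -6.32895001e-07,
        1.47604434e+00, -1.18962160e-01]), 'joint_vel': array([ 1.48059731e-03, -8.40191643e-05, -2.73380101e-03, -1.43778403e-03,
       -1.37218801e-05,  4.90397953e-04]), 'joint_efforts': array([ 3.65999322e-04, -3.94904709e+01, -3.71364105e+01, -7.31076648e-05,
        3.92188944e-03,  7.08122457e-06]), 'tool_pos': array([0.22680472, 0.58182011, 0.25218593]), 'tool_rot': array([ 4.39268225e-04,  8.25629806e-01,  5.64211415e-01, -8.42012214e-04]), 'contact_force': array([-0.54940101, -0.02102895, -0.18650008]), 'ft_torque': array([-0.01379266,  0.04177872, -0.01098344]), 'gripper_width': 0.9984039494388579}
```

View pics/scene0.png

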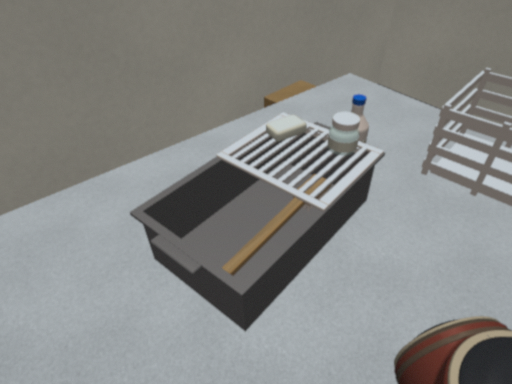

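View pics/top0.png

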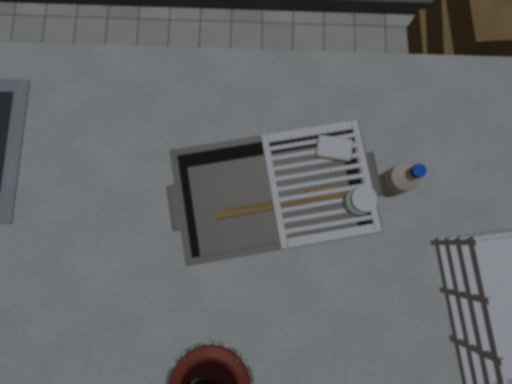

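The scene view shows the tub with its open end towards the camera's left, and the brush handle visible. The top view shows the tub's open-end flange corners at (171,150) and (186,264). The tray corners are at (263,135), (357,121), (381,230) and (284,247), the handle's butt is at (218,214), and the handle meets the tray edge at about (273,206).

```bash
cat > h.py <<'E'
import numpy as np
from plant import manip
from scipy.optimize import least_squares
from scipy.spatial.transform import Rotation as R
def proj(c,P):
    T=np.linalg.inv(c["cam_to_world"]); p=np.atleast_2d(P)@T[:3,:3].T+T[:3,3]
    return np.c_[c["cx"]+c["fx"]*p[:,0]/-p[:,2], c["cy"]+c["fy"]*-p[:,1]/-p[:,2]]
def ray(c,uv,z):
    T=np.array(c["cam_to_world"]); d=T[:3,:3]@[(uv[0]-c["cx"])/c["fx"],-(uv[1]-c["cy"])/c["fy"],-1]
    return T[:3,3]+d*(z-T[2,3])/d[2]
def toworld(pose,P):
    P=np.atleast_2d(P); x,y,a=pose; return np.c_[x+P[:,0]*np.cos(a)-P[:,1]*np.sin(a), y+P[:,0]*np.sin(a)+P[:,1]*np.cos(a),P[:,2]]
def totub(pose,P):
    x,y,a=pose; d=np.array(P)[:2]-[x,y]; return np.r_[np.cos(a)*d[0]+np.sin(a)*d[1],-np.sin(a)*d[0]+np.cos(a)*d[1],P[2]]
E
python3 - <<'E'
from h import *
c=manip.calibration("top")
t=.148
# own: tray corners x 10 / -232, y±140 ; flange open end x 237,y±142 z .14
# world +y = tub +x (left); image up = world +x = tub -y
P=np.array([[.01,-.14,t],[-.232,-.14,t],[-.232,.14,t],[.01,.14,t],[.237,-.142,.14],[.237,.142,.14]])
uv=np.array([[263,135],[357,121],[381,230],[284,247],[171,150],[186,264]])
best=least_squares(lambda q:(proj(c,toworld(q,P))-uv).ravel(),[.45,-.1,1.5])
q=best.x; print(q,np.round(best.fun.reshape(-1,2),1).tolist())
for n,p,z in(("butt",(218,214),.02),("h2",(273,206),.03),("jar",(363,200),.223),("soap",(334,148),.176),("bottle",(418,171),.2)):
    w=ray(c,p,z); print(n,w.round(3),totub(q,w).round(3))
cs=manip.calibration("scene")
print(proj(cs,toworld(q,P)).round(0).tolist(), proj(cs,[ray(c,(218,214),.02)]).round())
print(dir(manip)); print(manip.tcp_to_tips)
E
```

```text
[ 0.50122976 -0.15463524  1.76142532] [[-1.0, -1.0], [1.5, -2.2], [2.0, 1.1], [-1.9, 1.3], [-0.7, -1.3], [0.2, 1.5]]
butt [ 0.449 -0.006  0.02 ] [0.156 0.023 0.02 ]
h2 [ 0.474 -0.155  0.03 ] [0.005 0.027 0.03 ]
jar [ 0.47  -0.34   0.223] [-0.176  0.065  0.223]
soap [ 0.598 -0.288  0.176] [-0.149 -0.07   0.176]
bottle [ 0.543 -0.473  0.2  ] [-0.321  0.019  0.2  ]
[[217.0, 153.0], [283.0, 111.0], [385.0, 149.0], [324.0, 208.0], [130.0, 210.0], [242.0, 293.0]] [[228. 268.]]
['IKError', '__class__', '__delattr__', '__dict__', '__dir__', '__doc__', '__eq__', '__format__', '__ge__', '__getattribute__', '__getstate__', '__gt__', '__hash__', '__init__', '__init_subclass__', '__le__', '__lt__', '__module__', '__ne__', '__new__', '__reduce__', '__reduce_ex__', '__repr__', '__setattr__', '__sizeof__', '__str__', '__subclasshook__', '__weakref__', 'calibration', 'grab_frame', 'job_done', 'state', 'tcp_to_tips']
0.022
```

Run:
```python
from h import *
import cv2
q=[0.50122976,-0.15463524,1.76142532]; t=.148
P=np.array([[.01,-.14,t],[-.232,-.14,t],[-.232,.14,t],[.01,.14,t],[.237,-.142,.14],[.237,.142,.14]])
I=[]
for n,(x,y) in(("top",(160,110)),("scene",(125,95))):
    f=cv2.imread(f"pics/{n}0.png"); s=2.6 if n=="scene" else 2.6
    w,h=(285,100) if 0 else (270,170)
    if n=="scene": h=220; w=270
    g=cv2.resize(f[y:y+h,x:x+w],None,fx=s,fy=s,interpolation=cv2.INTER_CUBIC); g=cv2.convertScaleAbs(g,alpha=1.5,beta=20)
    for u in proj(manip.calibration(n),toworld(q,P)): cv2.drawMarker(g,tuple(((u-[x,y]+.5)*s).astype(int).tolist()),(0,0,255),0,10,1)
    cv2.imwrite(f"pics/{n}1.png",g)
```

```text
(no output)
```

View pics/top1.png

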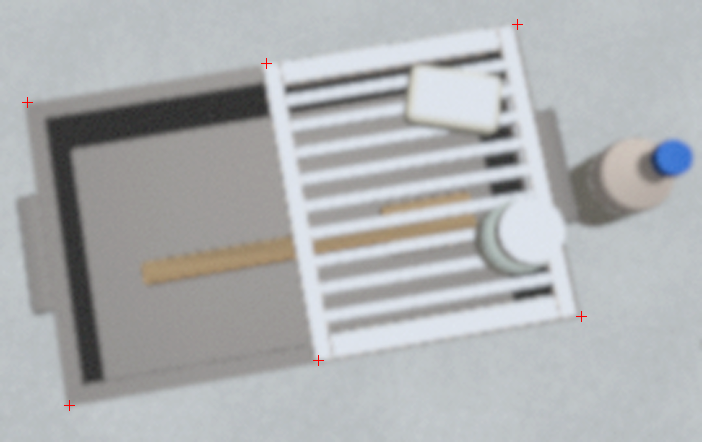

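View pics/scene1.png

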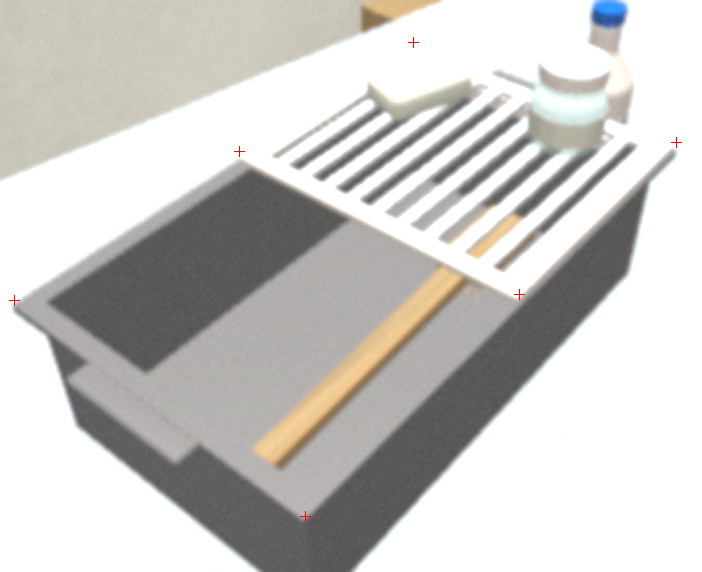

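The overlay agrees within 1–3 px, and the brush head begins under the slats at crop x≈380. I'll refit using both cameras.

Run:
```python
from h import *
t=.148
P=np.array([[.01,-.14,t],[-.232,-.14,t],[-.232,.14,t],[.01,.14,t],[.237,-.142,.14],[.237,.142,.14]])
ut=np.array([[264,65],[515,27],[577,315],[319,359],[27,103],[70,405]])/2.6+[159.5,109.5]
us=np.array([[240,157],[np.nan]*2,[676,152],[519,297],[15,307],[303,515]])/2.6+[124.5,94.5]
ct,cs=manip.calibration("top"),manip.calibration("scene")
def f(q):
    W=toworld(q[:3],P); W[:,2]+=0
    return np.nan_to_num(np.r_[(proj(ct,W)-ut).ravel(),(proj(cs,W)-us).ravel()])
b=least_squares(f,[.5,-.15,1.76],loss="soft_l1"); q=b.x; print(q, f(q).reshape(-1,2).round(1).tolist())
np.save("tub.npy",q)
tp=lambda u:np.array(u)/2.6+[159.5,109.5]; sp=lambda u:np.array(u)/2.6+[124.5,94.5]
for n,w in(("butt top",ray(ct,tp((145,272)),.024)),("butt sc",ray(cs,sp((265,450)),.027)),("edge top",ray(ct,tp((292,249)),.037)),("mid top",ray(ct,tp((220,261)),.03)),("head0",ray(ct,tp((380,220)),.042)),("sc edge",ray(cs,sp((452,278)),.037))):
    print(n,w.round(3),totub(q,w).round(3))
```

```text
[ 0.50048878 -0.15326174  1.76162452] [[0.4, -0.2], [0.4, -0.9], [1.1, 0.7], [-0.7, 1.0], [-0.2, -0.1], [-0.9, 0.6], [-0.6, -1.7], [0.0, 0.0], [-0.0, -3.2], [-0.0, -0.3], [-0.7, -1.9], [0.5, 1.3]]
butt top [0.448 0.001 0.024] [0.162 0.022 0.024]
butt sc [ 0.447 -0.001  0.027] [0.16  0.023 0.027]
edge top [ 0.475 -0.151  0.037] [0.007 0.025 0.037]
mid top [ 0.461 -0.077  0.03 ] [0.082 0.024 0.03 ]
head0 [ 0.507 -0.241  0.042] [-0.088  0.011  0.042]
sc edge [ 0.49  -0.235  0.037] [-0.079  0.026  0.037]
```

```bash
cat >> h.py <<'E'
q=np.load("tub.npy")
def rel(p,Rt):   # increments from the current measured pose
    s=manip.state(); R0=R.from_quat(np.roll(s["tool_rot"],-1))
    print("lin cm",(R0.inv().apply(np.array(p)-s["tool_pos"])*100).round(2),"rot",(R0.inv()*Rt).as_rotvec(degrees=True).round(2))
def Rtool(yawx,theta=0): # tool x heading yawx(deg), pointing down, then turned theta(deg) about tool x
    c,s=np.cos(np.radians(yawx)),np.sin(np.radians(yawx))
    return R.from_matrix(np.c_[[c,s,0],[s,-c,0],[0,0,-1]])*R.from_rotvec([theta,0,0],degrees=True)
E
cat > plan.py <<'E'
from h import *
from scipy.spatial.distance import cdist
def seg(V,n=60): V=np.array(V+[V[0]]); return np.concatenate([np.linspace(a,b,n) for a,b in zip(V,V[1:])])
box=lambda a,b,c,d:seg([(a,c),(b,c),(b,d),(a,d)])
B=np.r_[box(0,95,0,37),seg([(90,19),(350,2),(350,22),(90,39)])]
G=295
F=np.r_[box(G-14,G+14,-4,71),box(G-43,G+43,71,200)]
O={"floor":box(-220,220,0,5),"wall+":box(220,262,100,140),"wall-":box(-225,-220,0,130),"tray":box(-232,10,140,148),"jar":box(-210,-110,148,225)}
W=[(-189,5,0),(-180,9,0),(-175,10,10),(-168,10,20),(-160,12,27),(-140,22,29),(-110,32,30),(-70,42,30),(-30,52,30),(10,62,30),(60,80,30),(90,140,30),(90,200,30)]
for i,(a,b) in enumerate(zip(W,W[1:])):
    m={}
    for k in np.linspace(0,1,8):
        X,Z,t=np.array(a)*(1-k)+np.array(b)*k; c,s=np.cos(np.radians(t)),np.sin(np.radians(t))
        for nm,S in(("br",B),("gr",F)):
            Q=np.c_[X+S[:,0]*c-S[:,1]*s,Z+S[:,0]*s+S[:,1]*c]
            for o,V in O.items(): m[nm+o]=min(m.get(nm+o,999),cdist(Q,V).min())
    X,Z,t=b;c,s=np.cos(np.radians(t)),np.sin(np.radians(t)); 
    print(b,"butt z",round(Z+350*s+11.5*c),"grip",round(X+G*c-15*s),round(Z+G*s+15*c),{k:round(v) for k,v in m.items() if v<30})
E
python3 plan.py
python3 - <<'E'
from h import *
w=toworld(q,[.106,.0234,.30])[0]; print(w); rel(w,Rtool(10))
E
```

```text
(-180, 9, 0) butt z 20 grip 115 24 {'brfloor': 0, 'grfloor': 0}
(-175, 10, 10) butt z 82 grip 113 76 {'brfloor': 4, 'grfloor': 0}
(-168, 10, 20) butt z 141 grip 104 125 {'brfloor': 5}
(-160, 12, 27) butt z 181 grip 96 159 {'brfloor': 5, 'brtray': 6}
(-140, 22, 29) butt z 202 grip 111 178 {'brfloor': 7, 'brtray': 1}
(-110, 32, 30) butt z 217 grip 138 192 {'brfloor': 17, 'brtray': 2}
(-70, 42, 30) butt z 227 grip 178 202 {'brfloor': 27, 'brtray': 1}
(-30, 52, 30) butt z 237 grip 218 212 {'brtray': 8}
(10, 62, 30) butt z 247 grip 258 222 {'brtray': 19}
(60, 80, 30) butt z 265 grip 308 240 {}
(90, 140, 30) butt z 325 grip 338 300 {}
(90, 200, 30) butt z 385 grip 338 360 {}
[ 0.4574083  -0.05362424  0.3       ]
lin cm [-50.83  44.57  -4.7 ] rot [4.00e-02 1.10e-01 5.87e+01]
```

```bash
python3 -m pendant '{"linear":[[-2.8,2.5,-0.3],[-5.6,5,-0.6],[-8.4,7.5,-0.9],[-11.2,10,-1.2],[-14,12.5,-1.5],[-16.8,15,-1.8],[-19.6,17.5,-2.1],[-22.4,20,-2.4],[-25.2,22.5,-2.7],[-28,25,-3]],"rotation":[[0,0,3],[0,0,6],[0,0,9],[0,0,12],[0,0,16],[0,0,20],[0,0,24],[0,0,28],[0,0,32],[0,0,36]],"grip":[0,0,0,0,0,0,0,0,0,0]}'
python3 - <<'E'
from h import *
rel([.4574,-.0536,.30],Rtool(10))
E
sed -i 's/^W=.*/W=[(-189,5,0),(-183,11,0),(-178,13,8),(-172,14,16),(-165,14,22),(-140,18,23),(-110,26,23),(-70,40,23),(-30,55,23),(10,72,23),(60,95,23),(90,140,25),(90,205,25)]/' plan.py; python3 plan.py
```

```text
time: 0.93
tool_pos: [0.3581, 0.2289, 0.283]
tool_rot: [0.0, 0.96, 0.28, -0.0]
contact_force: [0.6, 0.8, 0.5]
gripper_width: 1.003
lin cm [-6.82 29.15 -1.7 ] rot [0.000e+00 1.000e-02 2.253e+01]
(-183, 11, 0) butt z 22 grip 112 26 {'brfloor': 0, 'grfloor': 0}
(-178, 13, 8) butt z 73 grip 112 69 {'brfloor': 6, 'grfloor': 2}
(-172, 14, 16) butt z 122 grip 107 110 {'brfloor': 8}
(-165, 14, 22) butt z 156 grip 103 138 {'brfloor': 9, 'brtray': 20}
(-140, 18, 23) butt z 165 grip 126 147 {'brfloor': 9, 'brtray': 20}
(-110, 26, 23) butt z 173 grip 156 155 {'brfloor': 13, 'brwall+': 26, 'brtray': 21}
(-70, 40, 23) butt z 187 grip 196 169 {'brfloor': 21, 'brwall+': 26, 'brtray': 23, 'grwall+': 17}
(-30, 55, 23) butt z 202 grip 236 184 {'brwall+': 26, 'brtray': 23, 'grwall+': 16}
(10, 72, 23) butt z 219 grip 276 201 {'brwall+': 27, 'brtray': 26, 'grwall+': 21}
(60, 95, 23) butt z 242 grip 326 224 {'brwall+': 30, 'brtray': 25}
(90, 140, 25) butt z 298 grip 351 278 {}
(90, 205, 25) butt z 363 grip 351 343 {}
```

```bash
python3 -m pendant '{"linear":[[-0.8,3.6,-0.2],[-1.6,7.2,-0.4],[-2.5,10.8,-0.6],[-3.4,14.4,-0.8],[-4.2,18,-1],[-5,21.6,-1.2],[-5.8,25,-1.4],[-6.5,28,-1.7],[-6.8,29.1,-1.7],[-6.8,29.1,-1.7]],"rotation":[[0,0,3],[0,0,6],[0,0,9],[0,0,12],[0,0,15],[0,0,18],[0,0,21],[0,0,22.5],[0,0,22.5],[0,0,22.5]],"grip":[0,0,0,0,0,0,0,0,0,0]}'
python3 - <<'E'
from h import *
import cv2
rel([.4574,-.0536,.030],Rtool(10))
c=manip.calibration("wrist"); f=manip.grab_frame("wrist")
X=np.array([[.161,.0225,.024],[.106,.0234,.03],[.01,.025,.036]]); u=proj(c,toworld(q,X)); print(u.round()); print(manip.state()["joint_pos"].round(2))
g=f[:,:,::-1].copy()
for p in np.r_[u,proj(c,toworld(q,[[.01,-.14,.148],[.01,.14,.148],[.22,.125,.14],[.22,-.125,.14]]))]: cv2.drawMarker(g,tuple(p.astype(int).tolist()),(0,0,255),0,10,1)
cv2.imwrite("pics/w0.png",g)
E
```

```text
time: 1.77
tool_pos: [0.4584, -0.0529, 0.2998]
tool_rot: [-0.0, 0.996, 0.087, -0.001]
contact_force: [-0.1, 0.1, 0.9]
gripper_width: 1.002
lin cm [-0.08  0.06 26.98] rot [-0.02  0.06  0.  ]
[[256. 114.]
 [256. 158.]
 [256. 228.]]
[-0.27 -0.38  1.92  0.    1.6  -0.45]
```

View pics/w0.png

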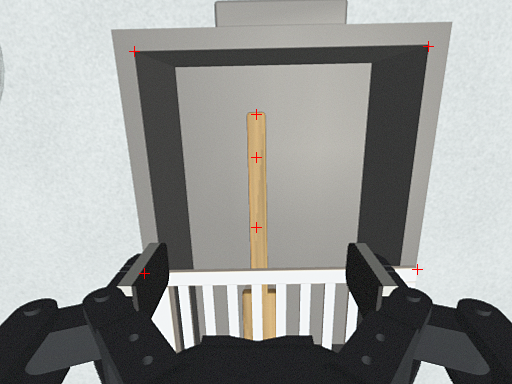

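The wrist view shows predictions on the brush: the butt is at (256,114), the handle lies along column 256, and the tray edge is at row 270. The estimate is good to a few mm, so I'll descend and close.

```bash
python3 -m pendant '{"linear":[[0,0,3.5],[0,0,7],[0,0,10.5],[0,0,14],[0,0,17.5],[0,0,20.5],[0,0,23],[0,0,25],[0,0,26.3],[0,0,27]],"rotation":[[0,0,0],[0,0,0],[0,0,0],[0,0,0],[0,0,0],[0,0,0],[0,0,0],[0,0,0],[0,0,0],[0,0,0]],"grip":[0,0,0,0,0,0,0,0,0,0]}'
python3 -m pendant '{"linear":[[0,0,0],[0,0,0],[0,0,0],[0,0,0],[0,0,0],[0,0,0],[0,0,0],[0,0,0],[0,0,0],[0,0,0]],"rotation":[[0,0,0],[0,0,0],[0,0,0],[0,0,0],[0,0,0],[0,0,0],[0,0,0],[0,0,0],[0,0,0],[0,0,0]],"grip":[0.3,0.6,1,1,1,1,1,1,1,1]}'
python3 - <<'E'
from h import *
s=manip.state(); print(s["tool_pos"],s["contact_force"],s["gripper_width"]*85)
E
```

```text
time: 2.65
tool_pos: [0.4561, -0.0488, 0.0279]
tool_rot: [-0.001, 0.996, 0.09, -0.002]
contact_force: [0.2, 0.8, 0.4]
gripper_width: 1.003
time: 3.48
tool_pos: [0.4594, -0.0512, 0.0316]
tool_rot: [0.0, 0.996, 0.089, 0.001]
contact_force: [-0.3, 1.5, 5.8]
gripper_width: 0.263
[ 0.45936422 -0.05123861  0.03162851] [-0.33996329  1.53721224  5.75975486] 22.378334880604456
```

```bash
cat > rows.py <<'E'
import numpy as np,json
def rows(W,n=10):
    W=np.array(W,float); k=np.linspace(0,len(W)-1,n+1)
    Q=np.c_[[np.interp(k,np.arange(len(W)),W[:,j]) for j in range(3)]].T
    t=np.radians(Q[:,2]); p=np.c_[Q[:,0]+297*np.cos(t)-26*np.sin(t),Q[:,1]+297*np.sin(t)+26*np.cos(t)]
    d=p[1:]-p[0]; c,s=np.cos(t[0]),np.sin(t[0])
    u=d@[c,s]; v=d@[-s,c]   # along brush x, brush z
    print(json.dumps([[0,round(-a/10,1),round(-b/10,1)] for a,b in zip(u,v)]),(Q[1:,2]-Q[0,2]).round(1))
rows([(-189,5,0),(-183,11,0),(-178,13,8),(-172,14,16),(-165,14,22),(-165,14,22)])
rows([(-165,14,22),(-140,18,23),(-110,26,23),(-80,36,23)])
rows([(-80,36,23),(-30,55,23),(10,72,23),(60,95,23)])
rows([(60,95,23),(90,140,25),(95,175,25),(95,205,25),(95,205,25)])
E
python3 rows.py
```

```text
[[0, -0.3, -0.3], [0, -0.6, -0.6], [0, -0.6, -2.8], [0, -0.4, -4.9], [0, -0.2, -7.0], [0, 0.2, -9.0], [0, 0.4, -10.4], [0, 0.7, -11.8], [0, 0.7, -11.8], [0, 0.7, -11.8]] [ 0.  0.  4.  8. 12. 16. 19. 22. 22. 22.]
[[0, -0.7, 0.0], [0, -1.5, 0.0], [0, -2.2, 0.0], [0, -3.0, 0.1], [0, -4.0, 0.2], [0, -4.9, 0.4], [0, -5.8, 0.4], [0, -6.8, 0.5], [0, -7.7, 0.6], [0, -8.7, 0.6]] [0.3 0.6 0.9 1.  1.  1.  1.  1.  1.  1. ]
[[0, -1.6, 0.1], [0, -3.2, 0.1], [0, -4.8, 0.2], [0, -6.2, 0.2], [0, -7.5, 0.2], [0, -8.8, 0.2], [0, -10.2, 0.2], [0, -11.9, 0.1], [0, -13.5, 0.1], [0, -15.2, 0.0]] [0. 0. 0. 0. 0. 0. 0. 0. 0. 0.]
[[0, -1.8, -1.6], [0, -3.5, -3.2], [0, -4.8, -4.6], [0, -5.5, -5.8], [0, -6.2, -7.0], [0, -6.7, -8.1], [0, -7.2, -9.2], [0, -7.4, -9.8], [0, -7.4, -9.8], [0, -7.4, -9.8]] [0.8 1.6 2.  2.  2.  2.  2.  2.  2.  2. ]
```

```bash
python3 -m pendant '{"linear":[[0,-0.3,-0.3],[0,-0.6,-0.6],[0,-0.6,-2.8],[0,-0.4,-4.9],[0,-0.2,-7],[0,0.2,-9],[0,0.4,-10.4],[0,0.7,-11.8],[0,0.7,-11.8],[0,0.7,-11.8]],"rotation":[[0,0,0],[0,0,0],[4,0,0],[8,0,0],[12,0,0],[16,0,0],[19,0,0],[22,0,0],[22,0,0],[22,0,0]],"grip":[1,1,1,1,1,1,1,1,1,1]}'
python3 - <<'E'
from h import *
import cv2
s=manip.state(); w=s["tool_pos"]; print(s["joint_pos"].round(2),"tub",totub(q,w).round(3))
X,Z,t=-.165,.014,np.radians(22)
pts=[[X+a*np.cos(t)-h*np.sin(t),.024,Z+a*np.sin(t)+h*np.cos(t)] for a,h in((350,.012*1e3),(200,29),(95,37),(0,0)) for a,h in[(a/1e3,h/1e3)]]
out=[]
for n in("scene","top"):
    f=manip.grab_frame(n)[:,:,::-1].copy()
    for p in proj(manip.calibration(n),toworld(q,pts)): cv2.drawMarker(f,tuple(p.astype(int).tolist()),(0,0,255),0,8,1)
    out.append(cv2.resize(f[60:340,110:410] if n=="scene" else f[60:340,130:430],None,fx=1.33,fy=1.33))
cv2.imwrite("pics/t1.png",np.hstack(out))
E
```

```text
time: 4.32
tool_pos: [0.4595, -0.0584, 0.1482]
tool_rot: [-0.189, 0.978, 0.087, -0.017]
contact_force: [-0.4, 0.4, -1.9]
gripper_width: 0.264
[-0.46 -0.14  2.01  0.31  1.51 -0.69] tub [0.101 0.022 0.148]
```

View pics/t1.png

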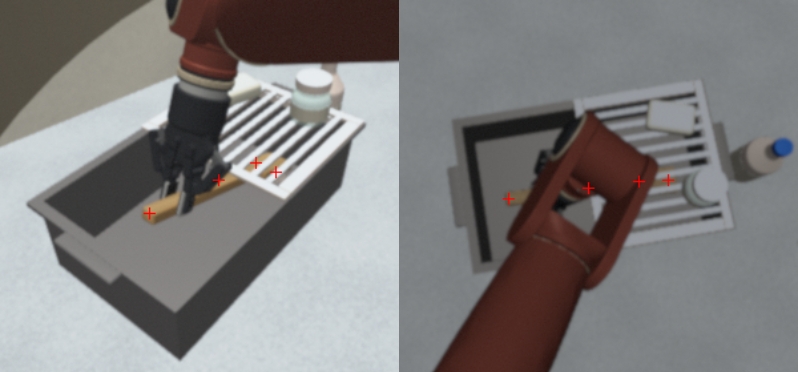

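The brush is tilted as predicted: the butt lies on its marker, and the tray, jar and soap haven't moved. Now I'll draw it out.

```bash
python3 -m pendant '{"linear":[[0,-0.7,0],[0,-1.5,0],[0,-2.2,0],[0,-3,0.1],[0,-4,0.2],[0,-4.9,0.4],[0,-5.8,0.4],[0,-6.8,0.5],[0,-7.7,0.6],[0,-8.7,0.6]],"rotation":[[0.3,0,0],[0.6,0,0],[0.9,0,0],[1,0,0],[1,0,0],[1,0,0],[1,0,0],[1,0,0],[1,0,0],[1,0,0]],"grip":[1,1,1,1,1,1,1,1,1,1]}'
python3 - <<'E'
from h import *
import cv2
s=manip.state(); print(s["joint_pos"].round(2),"tub",totub(q,s["tool_pos"]).round(3))
X,Z,t=-.080,.036,np.radians(23); print("exp TCP",X+.297*np.cos(t)-.026*np.sin(t),Z+.297*np.sin(t)+.026*np.cos(t))
pts=[[X+a*np.cos(t)-h*np.sin(t),.024,Z+a*np.sin(t)+h*np.cos(t)] for a,h in((.35,.012),(.2,.029),(.095,.037),(0,0))]
f=manip.grab_frame("scene")[:,:,::-1].copy()
for p in proj(manip.calibration("scene"),toworld(q,pts)): cv2.drawMarker(f,tuple(p.astype(int).tolist()),(0,0,255),0,8,1)
cv2.imwrite("pics/t2.png",cv2.resize(f[60:340,110:410],None,fx=2,fy=2))
E
```

```text
time: 5.25
tool_pos: [0.4445, 0.0247, 0.1755]
tool_rot: [-0.199, 0.976, 0.087, -0.018]
contact_force: [0.2, -0.1, -0.7]
gripper_width: 0.267
[-0.32 -0.25  2.07  0.35  1.53 -0.55] tub [0.185 0.021 0.176]
exp TCP 0.18323093213465363 0.17598027135107774
```

View pics/t2.png

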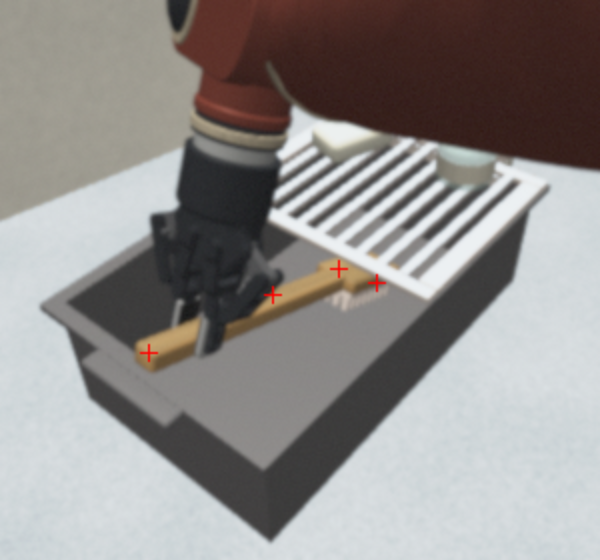

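The markers follow the brush, with the butt at (149,352) and the head partly out from under the tray, so there's no slip. I'll keep drawing it out.

```bash
python3 -m pendant '{"linear":[[0,-1.6,0.1],[0,-3.2,0.1],[0,-4.8,0.2],[0,-6.2,0.2],[0,-7.5,0.2],[0,-8.8,0.2],[0,-10.2,0.2],[0,-11.9,0.1],[0,-13.5,0.1],[0,-15.2,0]],"rotation":[[0,0,0],[0,0,0],[0,0,0],[0,0,0],[0,0,0],[0,0,0],[0,0,0],[0,0,0],[0,0,0],[0,0,0]],"grip":[1,1,1,1,1,1,1,1,1,1]}'
python3 -m pendant '{"linear":[[0,-1.8,-1.6],[0,-3.5,-3.2],[0,-4.8,-4.6],[0,-5.5,-5.8],[0,-6.2,-7],[0,-6.7,-8.1],[0,-7.2,-9.2],[0,-7.4,-9.8],[0,-7.4,-9.8],[0,-7.4,-9.8]],"rotation":[[0.8,0,0],[1.6,0,0],[2,0,0],[2,0,0],[2,0,0],[2,0,0],[2,0,0],[2,0,0],[2,0,0],[2,0,0]],"grip":[1,1,1,1,1,1,1,1,1,1]}'
python3 -m pendant '{"linear":[[0,0,0],[0,0,0],[0,0,0],[0,0,0],[0,0,0],[0,0,0],[0,0,0],[0,0,0],[0,0,0],[0,0,0]],"rotation":[[0,0,0],[0,0,0],[0,0,0],[0,0,0],[0,0,0],[0,0,0],[0,0,0],[0,0,0],[0,0,0],[0,0,0]],"grip":[1,1,1,1,1,1,1,1,1,1]}'
python3 - <<'E'
from h import *
import cv2
s=manip.state(); print(s["joint_pos"].round(2),abs(s["joint_vel"]).max(),"tub",totub(q,s["tool_pos"]).round(3))
X,Z,t=.095,.205,np.radians(25); print("exp TCP",X+.297*np.cos(t)-.026*np.sin(t),Z+.297*np.sin(t)+.026*np.cos(t))
pts=[[X+a*np.cos(t)-h*np.sin(t),.024,Z+a*np.sin(t)+h*np.cos(t)] for a,h in((.35,.012),(.2,.029),(.095,.037),(0,0))]
out=[]
for n in("scene","top"):
    f=manip.grab_frame(n)[:,:,::-1].copy()
    for p in proj(manip.calibration(n),toworld(q,pts)): cv2.drawMarker(f,tuple(p.astype(int).tolist()),(0,0,255),0,8,1)
    out.append(cv2.resize(f[30:350,100:410] if n=="scene" else f[60:380,130:440],None,fx=1.28,fy=1.28))
cv2.imwrite("pics/t3.png",np.hstack(out))
E
```

```text
time: 6.13
tool_pos: [0.4197, 0.1621, 0.235]
tool_rot: [-0.198, 0.976, 0.087, -0.018]
contact_force: [-0.3, -0.3, -1.2]
gripper_width: 0.267
time: 6.97
tool_pos: [0.4149, 0.1905, 0.3537]
tool_rot: [-0.215, 0.972, 0.086, -0.019]
contact_force: [-0.7, 0.0, -1.1]
gripper_width: 0.27
time: 7.8
tool_pos: [0.4147, 0.1907, 0.3539]
tool_rot: [-0.216, 0.972, 0.087, -0.019]
contact_force: [-0.6, -0.1, -1.2]
gripper_width: 0.266
[ 0.02 -0.44  1.91  0.44  1.72 -0.1 ] 0.0019497987176097349 tub [0.354 0.019 0.354]
exp TCP 0.3531853379446268 0.35408162619994055
```

View pics/t3.png

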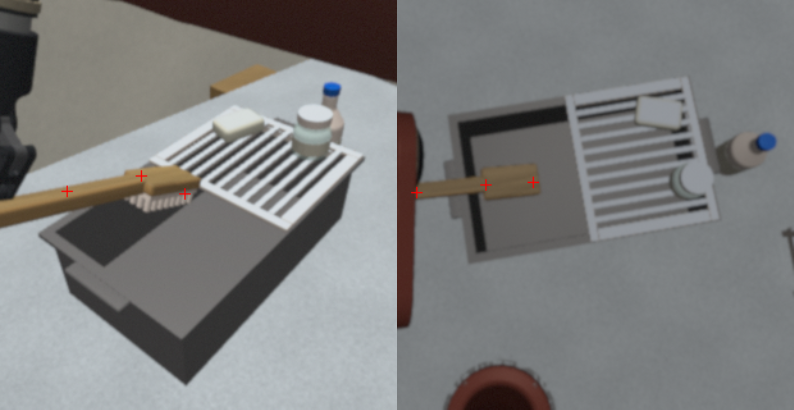

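The head is held over the open part of the tub with the toe on its marker in both views. I'll do one numeric check on the bystanders, then hand in.

Run:
```python
from h import *
import cv2
a=cv2.imread("pics/top0.png",0); b=cv2.cvtColor(manip.grab_frame("top"),cv2.COLOR_RGB2GRAY)
for n,(x,y,w,h) in dict(tray=(262,120,120,128),jar=(340,182,44,38),soap=(312,130,46,34),bottle=(378,158,52,40)).items():
    print(n,np.round(cv2.phaseCorrelate(np.float32(a[y:y+h,x:x+w]),np.float32(b[y:y+h,x:x+w])),2).tolist() if 0 else [np.round(v,2) for v in cv2.phaseCorrelate(np.float32(a[y:y+h,x:x+w]),np.float32(b[y:y+h,x:x+w]))])
s=manip.state(); print(abs(s["joint_vel"]).max(),s["contact_force"],s["gripper_width"],s["time"])
print(manip.job_done())
```

```text
tray [array([ 0.03, -0.03]), np.float64(0.95)]
jar [array([ 0.5 , -0.02]), np.float64(1.01)]
soap [array([-0.01, -0.04]), np.float64(1.01)]
bottle [array([-0.02, -0.02]), np.float64(0.94)]
0.0013907761813196718 [-0.0706687   0.34062325 -1.52639737] 0.2667078936395535 7.95
the job is handed in; nothing more can be done
None
```

The brush is out of the tub and the job is handed in, at about 8 s on the robot's clock. I gripped the handle about 120 mm from the brush's middle, 20 mm nearer its end than the suggested point. I tilted it 22° with the head still under the tray, drew it out diagonally handle first, and lifted it over the open part of the tub.

**Final pose:** the handle end is about 25° above level. The toe is at about x = 95, y = 20, z = 205 mm of the tub, roughly 65 mm above the rim. The position predicted from the tool pose matched the brush in both camera views, so I saw no slip in the grip.

**Stillness and contact:** joint speeds are at most 0.002 rad/s. The force on the tool is about 1.5 N, roughly the brush's own weight, and the views show nothing touching it.

**Bystanders:** comparing the top view before and after, the tray, soap and bottle shifted 0.05 pixel or less. The jar read 0.5 pixel, about 1–1.5 mm, well under its limit. It could be image noise or the background, and I did not check further.

**Handle-up stage:** the butt was worked out at about 156 mm at the tilted hold, 11 mm above the required 145 mm. It rose further while the head was still under the tray. This comes from the tool pose and matching markers in the pictures, not from a direct measurement.

No check failed; the hand-in gave no verdict.

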